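# Hang the square lantern on the banquet table rail

### The arm

A 6-joint arm with a two-finger parallel gripper is mounted at the origin on the work surface. World frame = base frame: x ahead of the robot, y to its left, z up, the work surface at z = 0. Lengths are in m, angles in rad, forces in N, time in s.
With the tool pointing down it reaches from about 0.35 to 0.925 m from the base axis. Payload 6.4 kg.
Tool frame: the origin (TCP) lies on the centre line of the jaws, within the pads' length; the fingertips stand 19 mm ahead of it and the grasp point (between the pads) is the TCP; z points along the fingers, y is the line along which they close (so a half turn about z gives the same grasp; the last joint's range is limited). The gripper opens to 94 mm and grips with 3 to 60 N. Pads are 16 mm wide; open, the fingers measure 119 mm over their backs; the gripper's body (75 mm by 177 mm) begins 78 mm behind the grasp point.
Start: joints at [-1.513, 0.245, 1.558, -0, 1.339, -0.174], TCP at [0.149, -0.633, 0.224] pointing down, gripper open.
Joint ranges: [-3.13, 3.13], [-1.02, 2.26], [0.13, 2.54], [-0.95, 4.09], [0.21, 2.88], [-2.74, 2.74]. Speed limits (rad/s): [2.57, 2.57, 3.14, 3.14, 3.14, 3.14].

### API

Orientations are given as a unit quaternion [x, y, z, w].
In Python, from rig import get_obs, grab_frame, camera_model, job_done, find_in, cut_out, spot_point gives the robot as it stands.
- The arm moves only by the shell command python3 -m crank 'ROWS' [OPENING]. ROWS is JSON, one flat list of numbers, 4 for each row, row after row: the shift along the tool's x, y, z in units of 40 mm (1.0 is 40 mm), then the turn about the tool's z in degrees. A call has 1 to 20 rows; each row shifts and turns the commanded pose from where the row before left it, along the tool's axes as they then stand; what a row does not reach is not made up. A row lasts 1/8 s, in which the tool goes at most 62.5 mm and 10.7 degrees, less where a joint would pass 70% of its speed; a pose out of reach is approached as far as the arm can. A call is refused whole if a number of a shift passes 1 or a number of a turn 10.7, either way. A call with a gripper value outside its range is refused whole. OPENING is the opening, from -1 (shut) to 1 (fully open), set as the call begins (- or left out, the last holds). The fingers move at their own pace and stop on an object; the grip force is fixed at half the most. Time passes only in rows, so rows that do not move let the fingers close. It gives the time, the measured TCP pose, the force, the opening and the grip force at its end, in the units of the state.
- get_obs(): the state, without advancing time (a new reading comes with each control period).
- grab_frame(name): name is "scene" or "top"; returns (picture, depth): 400x640x3 uint8, blue, green, red; 400x640 float32, m along the optical axis (not along the pixel's ray), 0 where there is no reading.
- camera_model(name): a dict with "fx", "fy", "cx", "cy" (pixels), "eye" and "rotation" of the camera in the world. Camera axes: x right, y down, z forward; pixel columns grow to the right and rows downward; lengths in m; the calibration is good to about 2 mm. A picture is of the moment at which its call begins. camera_model takes no time and is no camera call.
- job_done(): hands the job in; it is judged then, once.
Trained networks look in the newest picture that a camera, given by its name, has taken for a name from the list of things; names that differ only in an ending like _2 or _b are one class to them, and where a whole thing is asked for, a point or a joint stands for the part that bears it (a point fixed in the world has none). Each returns a list of dicts, best first, with "score" (0 to 1); they miss things now and then, are a little off and sometimes report something else, mostly with a low value. They report only what shows in the picture. A call takes as long as a camera call. They do not tell look-alikes from the thing itself.
- find_in(camera, thing): "position" ([x, y, z] in m, in the coordinates of the camera as it stood for that picture, good to about 4 mm: the middle of the surface that is visible of it).
- cut_out(camera, thing): "mask" (400x640 bool, what is visible of it).
- spot_point(camera, thing): "position" ([x, y, z] in m, in the coordinates of the camera as it stood for that picture, good to about 4 mm: a listed point, or the origin of a listed thing).
The state is a dict: "t": time; "joint_pos": joint angles; "joint_vel": joint speeds; "joint_efforts": joint torques, N m; "position": TCP position; "eef_rot": TCP orientation; "wrist_force": force on the tool from outside, world axes, zero at the start; "moment": the same for the moment, N m; "finger_gap": opening from 0.0 (shut) to 1.0 (fully open); "grasp_force": force on a finger pad.
Only numpy, scipy, OpenCV 4.12 (cv2) and the standard library are available. Lean on these libraries where they do the work, as an engineer would, in place of code of your own. Each camera call takes 0.05 s, during which the arm holds its last target. There are 200 camera calls.

### The job

Dress the banquet table: pick up the small square lantern by the wooden grip above its hook and hook it onto the horizontal display rail in the right-hand third of the rail (right as the robot sees it). Then slide it along the rail, without taking it off, until it hangs straight down over the middle of the round coaster, and let go. Leave the round lantern standing where it is.

Things in the scene. Friction and masses are not known exactly. Their poses are not given: they have to be found in the camera images.
- square_lantern: Loose brass lantern, square cage 50x50, 52 high (mm), under 0.4 kg. Origin: centre of underside, z up. Over it a hook of strip 14 wide along y: leg at x -19, roof-shaped crown, lip at x +19 with its tip at z 93; so it opens to +x (gap z 52 to 93; 34 free inside between leg and lip). The bar seats with its axis at x 0, z 115. Wooden grip on top, x 24, y 12, z 130 to 168, centred: pinch across y.
- round_lantern: Loose brass lantern with a round cage 58 mm in diameter, otherwise with the same heights, hook and grip as the square one; a bystander to be left standing. Origin: centre of its underside; z up.
- rail_mid (a point): Middle of the axis of the fixed steel rail: a bar 12 mm in diameter along this frame's y, 420 mm long between two slim posts (feet 70 mm across, knobs up to 14 mm above the bar's axis). Axis 165 mm above the table. x points away from the robot, y to its left, z up. Right-hand third: y -210 to -70 mm. It slides against plain metal friction.
- coaster: Fixed flat round wooden coaster, 90 mm in diameter, 5 mm thick, on the table directly under the rail, somewhere left of the right-hand third: the mark. Origin: centre of its underside; axes as the rail's.
There are look-alikes about, which are no part of the job. What is shaped like the square_lantern but green is not meant. Several things look just like the coaster: the one meant starts farthest to the robot's right.

How it is judged:
By the outcome, as a careful person would: the job done as asked, in the order asked, and still so for the second after the job is handed in, with the robot touching nothing.
It also fails if it takes over 48 s, if anything falls off the work surface, if the arm or the gripper's body presses on something with over 40 N, if the wrist force passes 120 N, or if a joint passes its speed limit or range.

## Working session

There is one attempt and no reset: what is moved stays moved. The work goes in short steps, Python scripts to look and compute and a shell command to move; the robot and the scene stay as the last step left them, time stands still between calls to the robot, and variables do not carry over. Pictures are saved under pics/ and viewed, at most 10 in all, crops included, and the job is handed in when it is done.

```bash
mkdir -p pics; cat > h.py <<'E'
import numpy as np,cv2
from rig import *
def w(cam,p):
    m=camera_model(cam); return np.array(m["rotation"])@np.array(p)+np.array(m["eye"])
def px(cam,P):
    m=camera_model(cam); c=np.array(m["rotation"]).T@(np.array(P)-np.array(m["eye"]))
    return round(m["fx"]*c[0]/c[2]+m["cx"]),round(m["fy"]*c[1]/c[2]+m["cy"])
def cloud(cam,d):
    m=camera_model(cam); v,u=np.mgrid[:400,:640]
    c=np.stack([(u-m["cx"])/m["fx"]*d,(v-m["cy"])/m["fy"]*d,d],-1)
    return c@np.array(m["rotation"]).T+np.array(m["eye"])
E
python3 - <<'E'
from h import *
np.set_printoptions(precision=4,suppress=True)
for c in("scene","top"):
    p,d=grab_frame(c); cv2.imwrite(f"pics/{c}0.png",p); np.save(f"{c}0.npy",d)
    print(c,camera_model(c)["eye"])
    for t in("square_lantern","round_lantern","rail_mid","coaster"):
        for r in spot_point(c,t):
            P=w(c,r["position"]); print(t,round(r["score"],2),P,px(c,P))
o=get_obs();print(o["position"],o["eef_rot"],o["t"])
E
```

```text
scene [ 0.985  -0.1776  0.7435]Traceback (most recent call last):
  File "<stdin>", line 8, in <module>
  File "h.py", line 4, in w
    m=camera_model(cam); return np.array(m["rotation"])@np.array(p)+np.array(m["eye"])
                                ~~~~~~~~~~~~~~~~~~~~~~~^~~~~~~~~~~~
ValueError: matmul: Input operand 1 has a mismatch in its core dimension 0, with gufunc signature (n?,k),(k,m?)->(n?,m?) (size 3 is different from 4)
```

```bash
sed -i 's/np.array(m\["rotation"\])/R(m)/g; 2a from scipy.spatial.transform import Rotation\ndef R(m): return Rotation.from_quat(m["rotation"]).as_matrix()' h.py
python3 - <<'E'
from h import *
np.set_printoptions(precision=4,suppress=True)
for c in("scene","top"):
    p,d=grab_frame(c); cv2.imwrite(f"pics/{c}0.png",p); np.save(f"{c}0.npy",d)
    print(c,camera_model(c))
    for t in("square_lantern","round_lantern","rail_mid","coaster"):
        for r in spot_point(c,t):
            P=w(c,r["position"]); print(t,round(r["score"],2),P,px(c,P))
o=get_obs();print(o["position"],o["eef_rot"],o["t"])
E
```

```text
scene {'fx': 416.60824590215657, 'fy': 416.60824590215657, 'cx': 322.9225406354249, 'cy': 195.26549790850214, 'eye': array([ 0.985 , -0.1776,  0.7435]), 'rotation': array([ 0.7626,  0.5562, -0.1972, -0.265 ])}
square_lantern 0.9 [ 0.4147 -0.2459 -0.0032] (216, 222)
square_lantern 0.72 [ 0.4302 -0.1395  0.0007] (265, 214)
round_lantern 0.63 [ 0.4441  0.1973 -0.0002] (408, 183)
rail_mid 0.82 [0.6406 0.0026 0.1648] (366, 232)
coaster 0.78 [ 0.321   0.1225 -0.0018] (359, 154)
coaster 0.76 [0.6308 0.047  0.0004] (378, 268)
top {'fx': 462.2574722300414, 'fy': 462.2574722300414, 'cx': 312.9846591183288, 'cy': 203.8018300906593, 'eye': array([0.4444, 0.0018, 0.9243]), 'rotation': array([ 0.7137, -0.7001,  0.0168, -0.0141])}
square_lantern 0.74 [ 0.408  -0.243   0.0018] (434, 245)
square_lantern 0.62 [ 0.4218 -0.1378 -0.0017] (381, 237)
round_lantern 0.64 [ 0.4378  0.1954 -0.0003] (214, 225)
rail_mid 0.61 [0.6344 0.0019 0.1658] (313, 109)
coaster 0.77 [ 0.626   0.047  -0.0012] (290, 134)
coaster 0.77 [0.3157 0.1218 0.0021] (249, 288)
[ 0.1493 -0.6326  0.2245] [0.9933 0.1157 0.     0.    ] 0.6
```

View pics/scene0.png

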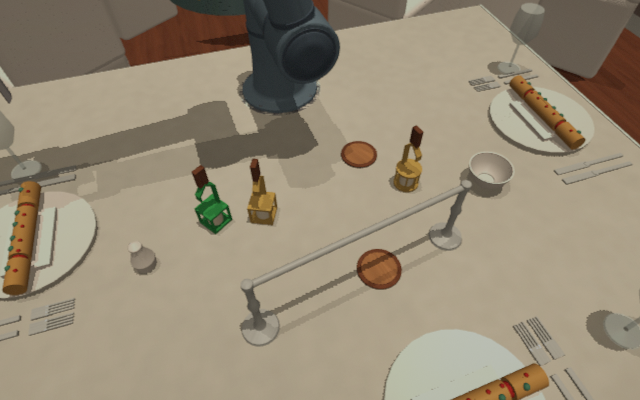

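View pics/top0.png

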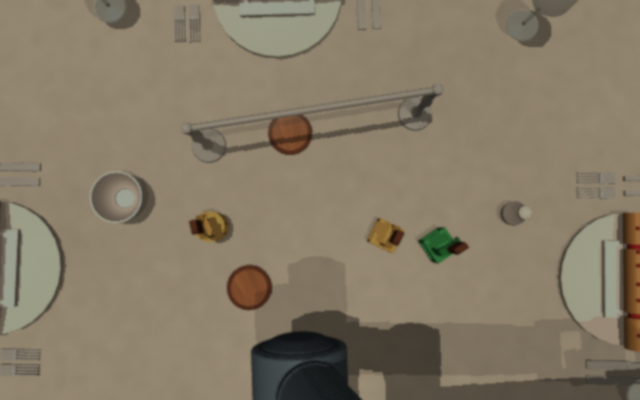

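```bash
python3 - <<'E'
from h import *
np.set_printoptions(precision=4,suppress=True)
ims=[]
for c,(u,v),s in(("scene",(262,192),35),("top",(385,236),30)):
    p=cv2.imread(f"pics/{c}0.png"); q=p[v-s:v+s,u-s:u+s]; ims.append(cv2.resize(q,(400,400),interpolation=cv2.INTER_CUBIC))
cv2.imwrite("pics/crop.png",np.hstack(ims))
for c in("scene","top"):
    C=cloud(c,np.load(f"{c}0.npy")); 
    P=C.reshape(-1,3)
    m=(np.abs(P[:,0]-.635)<.06)&(np.abs(P[:,1])<.18)&(np.abs(P[:,2]-.165)<.02)
    Q=P[m]; k=np.polyfit(Q[:,1],Q[:,0],1); print(c,"rail x=",k,"ymean,z",Q[:,1].mean(),np.percentile(Q[:,2],[5,50,95]))
    m=(np.abs(P[:,0]-.635)<.06)&(np.abs(P[:,1])<.4)&(np.abs(P[:,2]-.165)<.022);print("y range",np.percentile(P[m][:,1],[0,1,99,100]))
    L=P[np.hypot(P[:,0]-.425,P[:,1]+.138)<.05]
    for lo,hi in((.01,.048),(.045,.06),(.06,.095),(.095,.128),(.132,.166),(.163,.175)):
        q=L[(L[:,2]>lo)&(L[:,2]<hi)]
        if len(q)>3: 
            r=cv2.minAreaRect((q[:,:2]*1000).astype(np.float32)); print(lo,len(q),q.mean(0),r)
    cs=P[(np.hypot(P[:,0]-.628,P[:,1]-.047)<.06)&(P[:,2]<.02)]
for c in("scene","top"):
    p,d=grab_frame(c)
    for r in cut_out(c,"coaster"):
        v,u=np.nonzero(r["mask"]); cl=cloud(c,d)[r["mask"]]; e=cv2.minEnclosingCircle((cl[:,:2]*1000).astype(np.float32)); print(c,r["score"],u.mean(),v.mean(),np.median(cl,0),e)
E
```

```text
scene rail x= [-0.1772  0.6418] ymean,z -0.0137943619497457 [0.1637 0.1687 0.1711]
y range [-0.2144 -0.2107  0.2107  0.2164]
0.01 174 [ 0.4437 -0.1447  0.0274] ((430.7855529785156, -143.52487182617188), (50.31793212890625, 51.556114196777344), 64.35585021972656)
0.045 445 [ 0.4342 -0.143   0.0507] ((430.4304504394531, -143.3136749267578), (50.443092346191406, 52.45774459838867), 64.45155334472656)
0.06 67 [ 0.4189 -0.1358  0.0777] ((429.91534423828125, -142.19976806640625), (12.751721382141113, 42.440406799316406), 64.7234878540039)
0.095 132 [ 0.4395 -0.1461  0.1112] ((431.22235107421875, -142.86740112304688), (13.85702896118164, 41.88790512084961), 62.62472152709961)
0.132 132 [ 0.4363 -0.1437  0.151 ] ((430.05718994140625, -143.1598358154297), (12.681801795959473, 26.815048217773438), 62.338172912597656)
0.163 68 [ 0.4315 -0.1432  0.1662] ((429.8719482421875, -142.7866668701172), (11.641552925109863, 26.072620391845703), 62.90646743774414)
top rail x= [-0.1774  0.6355] ymean,z 0.0007542621729069469 [0.1657 0.1698 0.1723]
y range [-0.2099 -0.2056  0.2152  0.2195]
0.01 27 [ 0.4321 -
[... 628 characters left out ...]
 23.925704956054688), 65.78810119628906)
0.163 110 [ 0.4261 -0.14    0.1677] ((426.2159118652344, -140.33200073242188), (11.806867599487305, 23.528587341308594), 65.1296615600586)
scene 0.65 378.292459478506 268.9210711768851 [0.6341 0.045  0.0043] ((788.996337890625, -54.7669792175293), 231.32553100585938)
scene 0.63 358.2426187419769 154.41976893453145 [0.3264 0.1192 0.0037] ((629.3016967773438, -26.427505493164062), 386.5087585449219)
top 0.91 248.04066985645932 287.0047846889952 [0.3177 0.1236 0.0054] ((366.3489685058594, 80.44007873535156), 110.84558868408203)
top 0.89 289.35729094678646 133.8140981340705 [0.6243 0.048  0.0053] ((552.4373168945312, 34.1732063293457), 112.74607849121094)
```

View pics/crop.png

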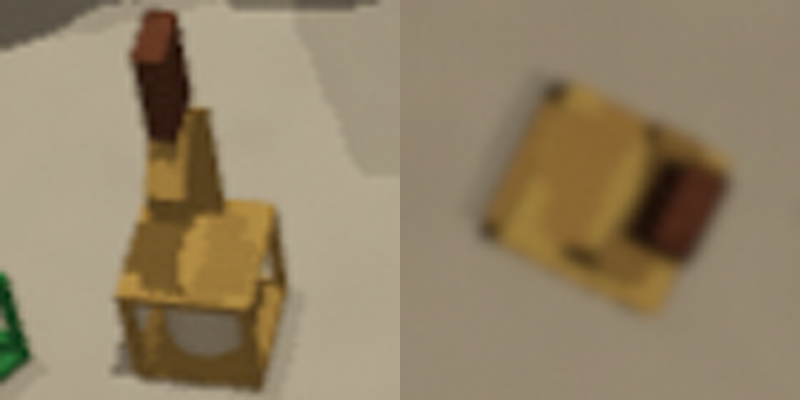

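```bash
python3 - <<'E'
from h import *
for c,o in(("scene",(.4303,-.1431)),("top",(.4261,-.1402))):
    P=cloud(c,np.load(f"{c}0.npy")).reshape(-1,3); a=np.radians(-25.3); D=P[:,:2]-o
    x=D@[np.cos(a),np.sin(a)]*1000; y=D@[-np.sin(a),np.cos(a)]*1000; z=P[:,2]*1000
    H,_,_=np.histogram2d(z,x,bins=[np.arange(55,180,7),np.arange(-30,31,5)],weights=(abs(y)<15)*1.)
    print(H[::-1].astype(int))
E
```

```text
[[ 0  0  0  0  4  4  9  2  1  0  0  0]
 [ 0  0  0  4  9  8  9 16 13  0  0  0]
 [ 0  0  0  1  0  4  3  3 13  0  0  0]
 [ 0  0  0  0  4  0  5  2 14  0  0  0]
 [ 0  0  0  0  1  2  1  4 10  0  0  0]
 [ 0  0  0  1  3  2  3  5 13  0  0  0]
 [ 0  0  0  0  1  3  4  2 12  0  0  0]
 [ 0  0  0  0  0  3  3 11  1  0  0  0]
 [ 0  0  0  3  0  0  0 11 19  9  0  0]
 [ 0  0  2  0  0  0  0  0  0 21  6  0]
 [ 0  1  8  0  0  0  0  0  0  6 12  0]
 [ 0  0  9  0  0  0  0  0  0  7  3  0]
 [ 0  1  8  0  0  0  0  0  0  0  0  0]
 [ 0  2 11  0  0  0  0  0  0  0  0  0]
 [ 0  0 13  0  0  0  0  0  0  0  0  0]
 [ 0  1 15  0  0  0  0  0  0  0  0  0]
 [ 0  0 11  0  0  0  0  0  0  0  0  0]]
[[ 0  0  0  7 17 10 17 18  5  0  0  0]
 [ 0  0  0  4  6 12  7  7  3  0  0  0]
 [ 0  0  0  3  3  1  4  2  0  0  0  0]
 [ 0  0  0  1  2  1  2  3  0  0  0  0]
 [ 0  0  0  3  3  2  2  1  0  0  0  0]
 [ 0  0  0  0  2  3  2  3  0  0  0  0]
 [ 0  0  0  1  2  4  4  2  0  0  0  0]
 [ 0  0  0  2  3  1  1  3  2  0  0  0]
 [ 0  0 13 20  1  0  0  1  7 12  0  0]
 [ 0  8  8  0  0  0  0  0  1  9  8  0]
 [ 0  0  2  0  0  0  0  0  0  1  1  0]
 [ 0  0  2  0  0  0  0  0  0  1  0  0]
 [ 0  3  0  0  0  0  0  0  0  0  0  0]
 [ 0  1  1  0  0  0  0  0  0  0  0  0]
 [ 0  1  1  0  0  0  0  0  0  0  0  0]
 [ 0  0  1  0  0  0  0  0  0  0  0  0]
 [ 0  4  1  1  1  1  1  1  1  1  4  0]]
```

Could be mistaken for it: green lantern (scene 213,215; not meant), round lantern (408,178; round cage), chosen brass square lantern (262,205). The close crop confirms a brass square cage with the hook opening away from the robot, yaw −25.3°. Coaster: under the rail (379,268), not (359,154), which is farther left.

```bash
python3 -m crank '[0.8,-0.86,0,0, 0.8,-0.86,0,0, 0.8,-0.86,0,0, 0.8,-0.86,0,0, 0.8,-0.86,0,0, 0.8,-0.86,0,0, 0.8,-0.86,0,0, 0.8,-0.86,0,0, 0.8,-0.86,0,0, 0.8,-0.86,0,0, 0.8,-0.86,0,0, 0.8,-0.86,0,0, 0,0,0,9.7, 0,0,0,9.7, 0,0,0,9.7, 0,0,0,9.5, 0,0,0,0, 0,0,0,0]' 0.2
cat > t.py <<'E'
from h import *
import sys
np.set_printoptions(precision=4,suppress=True)
o=get_obs(); r=Rotation.from_quat(o["eef_rot"]); 
print("t",o["t"],"pos",np.array(o["position"]),"xang",np.degrees(np.arctan2(*r.as_matrix()[[1,0],0])),"tilt",r.as_matrix()[2,2],"gap",o["finger_gap"],"F",np.array(o["wrist_force"]),"q",np.array(o["joint_pos"]))
if len(sys.argv)>3: print("units",r.inv().apply(np.array(eval("["+",".join(sys.argv[1:4])+"]"))-o["position"])/.04)
E
python3 t.py .428 -.1416 .155
```

```text
t: 3.05
position: [0.4282, -0.1427, 0.2245]
eef_rot: [0.976, -0.218, 0.0, 0.0]
wrist_force: [0.2, -0.1, 0.2]
finger_gap: 0.601
grasp_force: 0.0
t 3.05 pos [ 0.4282 -0.1427  0.2245] xang -25.18745198331888 tilt -0.9999999863806621 gap 0.6008392253000714 F [ 0.1584 -0.0736  0.1561] q [-0.5737 -0.2435  2.0466  0.      1.3384  1.4367]
units [-0.017  -0.0216  1.7384]
```

```bash
python3 -m crank '[0,0,0.6,0, 0,0,0.6,0, 0,0,0.54,0, 0,0,0,0, 0,0,0,0]' && python3 -m crank '[0,0,0,0, 0,0,0,0, 0,0,0,0, 0,0,0,0, 0,0,0,0]' -1
python3 - <<'E'
from h import *
np.set_printoptions(precision=4,suppress=True)
ims=[]
for c,(u,v) in(("scene",(262,180)),("top",(385,220))):
    p,d=grab_frame(c); ims.append(cv2.resize(p[v-60:v+60,u-60:u+60],(400,400)))
cv2.imwrite("pics/grasp.png",np.hstack(ims))
E
```

```text
t: 3.68
position: [0.4287, -0.143, 0.1558]
eef_rot: [0.976, -0.219, 0.001, 0.0]
wrist_force: [-0.7, 0.8, -1.0]
finger_gap: 0.598
grasp_force: 0.0
t: 4.3
position: [0.4283, -0.1426, 0.1549]
eef_rot: [0.976, -0.219, 0.0, -0.0]
wrist_force: [-0.1, -0.1, 0.0]
finger_gap: 0.122
grasp_force: 30.0
```

View pics/grasp.png

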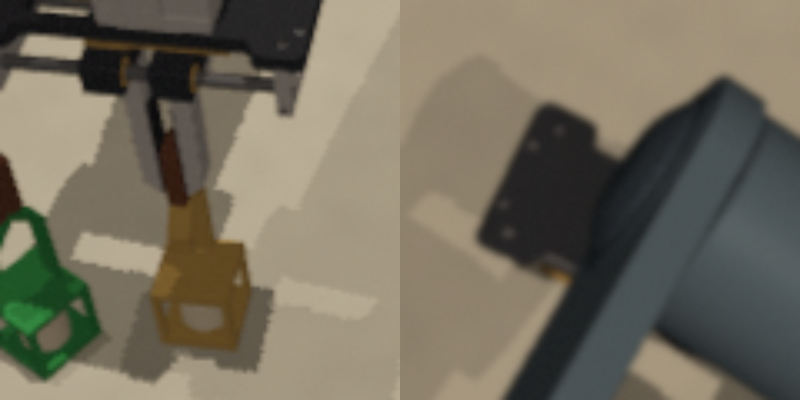

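```bash
python3 -m crank '[0,0,-0.4,0, 0,0,-0.6,0, 0,0,-0.7,0, 0,0,-0.61,0, 0.5,-0.3,0,-8.8, 0.6,-0.4,0,-8.8, 0,0,0,-8.8, 0,0,0,-8.8, 0,0,0,0, 0,0,0,0]' && python3 t.py .5895 -.1229 .2475
```

```text
t: 5.65
position: [0.4789, -0.1318, 0.2475]
eef_rot: [0.996, 0.085, -0.0, 0.0]
wrist_force: [0.4, -0.2, -4.1]
finger_gap: 0.128
grasp_force: 30.0
t 5.65 pos [ 0.4789 -0.1318  0.2475] xang 9.757502169740777 tilt -0.9999999959155411 gap 0.12766206355541782 F [ 0.3878 -0.2446 -4.1486] q [-0.4973 -0.1426  1.9183 -0.0001  1.3659  0.9032]
units [ 2.7637  0.2488 -0.0012]
```

```bash
python3 -m crank '[0.6,0.05,0,0, 0.7,0.06,0,0, 0.7,0.07,0,0, 0.5,0.07,0,-0.3, 0.26,0,0,0, 0,0,0,0, 0,0,0,0]'
python3 - <<'E'
from h import *
np.set_printoptions(precision=4,suppress=True)
o=get_obs(); print(o["position"],o["t"])
mid=np.array([.6383,.0025]); ex=np.array([.9847,.1745]); ey=np.array([-.1745,.9847])
for c in("scene","top"):
    p,d=grab_frame(c); cv2.imwrite(f"pics/{c}1.png",p)
    for r in spot_point(c,"square_lantern")+spot_point(c,"rail_mid"):
        print(c,r["score"],w(c,r["position"]))
    P=cloud(c,d).reshape(-1,3)
    r=P[(abs(P[:,0]-.638)<.06)&(abs(P[:,1])<.19)&(abs(P[:,2]-.165)<.02)]
    r=r[abs((r[:,:2]-mid)@ex)<.012]; q=(r[:,:2]-mid)@ex
    print("rail x off",np.percentile(q,[5,50,95]),"topz",np.percentile(r[:,2],[50,95]))
    D=(P[:,:2]-np.array(o["position"])[:2]); X=D@ex*1000; Y=D@ey*1000; Z=P[:,2]*1000
    for lo,hi in((95,142),(142,150),(150,184),(186,215)):
        m=(abs(X)<40)&(abs(Y)<45)&(Z>lo)&(Z<hi)
        if m.sum()>3: print(lo,m.sum(),"X",np.percentile(X[m],[2,50,98]),"Y",np.percentile(Y[m],[2,50,98]),"Z",np.percentile(Z[m],[2,98]),cv2.minAreaRect(np.stack([X[m],Y[m]],1).astype(np.float32)))
E
```

```text
t: 6.52
position: [0.5889, -0.1227, 0.2472]
eef_rot: [0.996, 0.088, -0.0, -0.0]
wrist_force: [0.4, -0.1, -3.8]
finger_gap: 0.122
grasp_force: 30.0
[ 0.5889 -0.1227  0.2472] 6.525
scene 0.74 [ 0.4122 -0.2446 -0.0014]
scene 0.58 [ 0.5863 -0.1208  0.0905]
scene 0.81 [0.6424 0.0021 0.1641]
rail x off [-0.0027  0.0036  0.0069] topz [0.1687 0.171 ]
95 538 X [-21.6808  15.6272  25.3074] Y [-26.7975  -6.0192  22.3164] Z [ 95.3746 141.9204] ((-0.15033912658691406, -1.8826732635498047), (50.438446044921875, 52.695987701416016), 89.79191589355469)
142 566 X [-23.1576   4.5244  25.1082] Y [-26.1245  -5.6853  22.0943] Z [142.0775 145.9815] ((0.2185821533203125, -1.8255691528320312), (50.222862243652344, 51.0811653137207), 89.95940399169922)
150 63 X [-19.953  -16.8975 -15.8468] Y [-8.8    -5.1873  0.3591] Z [150.8996 182.9005] ((-1.3964157104492188, 0.35524559020996094), (42.35198974609375, 8.813751220703125), 16.68604850769043)
186 156 X [-16.8911  16.2183  21.8763] Y [-8.7168 -2.8283  4.8983] Z [186.8977 212.2242] ((2.0425548553466797, -1.9110631942749023), (40.70913314819336, 14.174978256225586), 0.21167829632759094)
top 0.76 [ 0.4092 -0.2448 -0.0006]
top 0.6 [0.6334 0.0038 0.1619]
rail x off [-0.0079 -0.0035  0.0026] topz [0.1698 0.1724]
```

View pics/scene1.png

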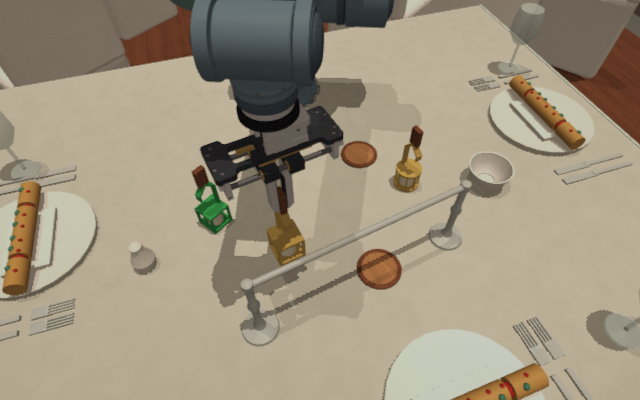

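```bash
python3 -m crank '[0.4,0,0,0, 0.5,0,0,0, 0.5,0,0,0, 0.38,0,0,0, 0,0,0,0, 0,0,0,0]'
cat > look.py <<'E'
from h import *
import sys
np.set_printoptions(precision=4,suppress=True)
o=get_obs(); T=np.array(o["position"])
mid=np.array([.6383,.0025]); ex=np.array([.9847,.1745]); ey=np.array([-.1745,.9847])
print("tcp rail",(T[:2]-mid)@ex*1000,(T[:2]-mid)@ey*1000,T[2],o["t"])
p,d=grab_frame("scene"); q=p[150:300,180:420]; cv2.imwrite(f"pics/{sys.argv[1]}.png",cv2.resize(q,(800,500),interpolation=cv2.INTER_CUBIC))
P=cloud("scene",d).reshape(-1,3); X=(P[:,:2]-mid)@ex*1000; Y=(P[:,:2]-mid)@ey*1000; Z=P[:,2]*1000; yc=(T[:2]-mid)@ey*1000; b=T[2]*1000-155
m=(abs(X)<12)&(abs(Z-165)<12)&(abs(Y)<190)&(abs(Y-yc)>50); r=np.stack([X[m],Z[m]],1)
from scipy.optimize import least_squares
f=least_squares(lambda k:np.hypot(r[:,0]-k[0],r[:,1]-k[1])-6,[0,165],loss="soft_l1").x; print("rail axis X,Z",f)
for n,lo,hi in(("cagetop",b+44,b+60),("cage",b+2,b+60),("grip",b+131,b+168)):
    m=(abs(X)<40)&(abs(Y-yc)<40)&(Z>lo)&(Z<hi)&~((abs(Z-165)<14)&(abs(X)<12)&(n!="grip"))
    if m.sum()>5: print(n,m.sum(),"X",np.percentile(X[m],[1,99]),"Y",np.percentile(Y[m],[1,99]),"Z",np.percentile(Z[m],[1,50,99]),cv2.minAreaRect(np.stack([X[m],Y[m]],1).astype(np.float32)))
E
python3 look.py in1
```

```text
t: 7.58
position: [0.659, -0.1102, 0.2471]
eef_rot: [0.996, 0.089, -0.0, -0.0]
wrist_force: [0.2, 0.4, -4.1]
finger_gap: 0.124
grasp_force: 30.0
tcp rail 0.7467480476126171 -114.56523864244339 0.24710416420342168 7.575
rail axis X,Z [  0.8494 164.0499]
cagetop 599 X [-23.5348  26.1437] Y [-141.1897  -91.9611] Z [138.2082 143.1198 149.8984] ((1.1320037841796875, -116.13565063476562), (51.568016052246094, 50.77608108520508), 0.11973156780004501)
cage 1024 X [-23.252   26.1436] Y [-141.3393  -92.0767] Z [ 94.9967 141.7334 147.8372] ((1.150045394897461, -116.1435317993164), (51.52043533325195, 50.85418701171875), 0.019565865397453308)
grip 395 X [-6.3699 13.7303] Y [-134.3434  -98.9702] Z [224.1967 248.194  259.9997] ((2.074795722961426, -117.02786254882812), (24.04466438293457, 35.60072326660156), 2.808055877685547)
```

View pics/in1.png

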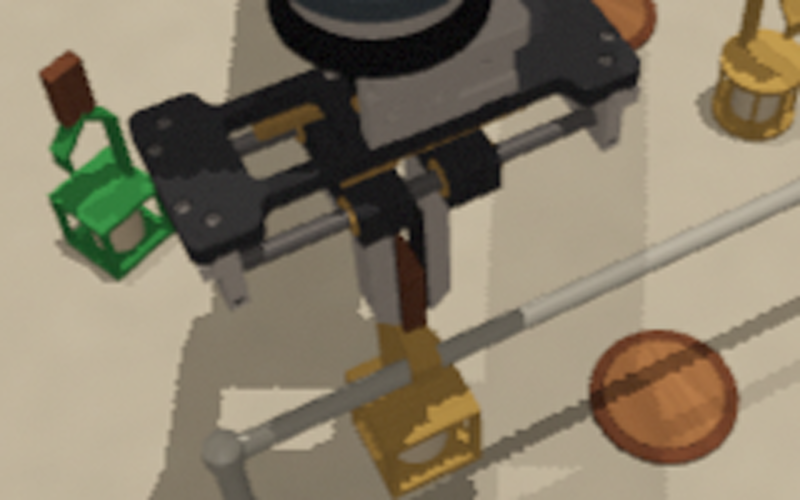

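```bash
python3 -m crank '[0,0,0.3,0, 0,0,0.4,0, 0,0,0.28,0, 0,0,0,0, 0,0,0,0]'; for i in 1; do python3 -m crank '[0,0,0.03,0, 0,0,0.03,0, 0,0,0,0]'; done
```

```text
t: 8.25
position: [0.6596, -0.1101, 0.2081]
eef_rot: [0.996, 0.089, -0.0, 0.0]
wrist_force: [0.5, -0.6, -3.3]
finger_gap: 0.125
grasp_force: 30.0
t: 8.62
position: [0.6595, -0.1102, 0.2058]
eef_rot: [0.996, 0.089, -0.0, 0.0]
wrist_force: [-0.5, -0.5, -2.1]
finger_gap: 0.125
grasp_force: 30.0
```

```bash
python3 - <<'E'
from h import *
np.set_printoptions(precision=4,suppress=True)
mid=np.array([.6383,.0025]); ex=np.array([.9847,.1745]); ey=np.array([-.1745,.9847])
for c in("scene","top"):
    p,d=grab_frame(c); C=cloud(c,d)
    for r in cut_out(c,"coaster"):
        q=C[r["mask"]]; q=q[(abs(q[:,2]-.005)<.006)]
        q=q[np.hypot(*(q[:,:2]-np.median(q[:,:2],0)).T)<.06]
        X=(q[:,:2]-mid)@ex*1000;Y=(q[:,:2]-mid)@ey*1000
        h=cv2.convexHull(np.stack([X,Y],1).astype(np.float32)); print(c,len(q),r["score"],cv2.minEnclosingCircle(h),cv2.fitEllipse(h))
E
```

```text
scene 634 0.66 ((-289.92236328125, 170.1157989501953), 44.72127914428711) ((-289.28509521484375, 169.30422973632812), (84.74732208251953, 87.5383529663086), 36.27729797363281)
scene 1395 0.61 ((0.893948495388031, 45.9436149597168), 46.6836051940918) ((0.9424386024475098, 45.506370544433594), (86.51327514648438, 92.98270416259766), 38.937767028808594)
top 1503 0.96 ((-294.86614990234375, 176.08273315429688), 46.24309539794922) ((-292.9922790527344, 178.72828674316406), (81.6746826171875, 93.841552734375), 53.906654357910156)
top 1426 0.68 ((-1.3273946046829224, 48.16206359863281), 46.241458892822266) ((-3.7411603927612305, 47.88656234741211), (85.4649887084961, 89.84321594238281), 9.868266105651855)
```

```bash
python3 -m crank '[0,0,0.02,0, 0,0,0,0]'; python3 -m crank '[0,0,0.02,0, 0,0,0,0]'
```

```text
t: 9.07
position: [0.6596, -0.1102, 0.2057]
eef_rot: [0.996, 0.089, 0.0, 0.0]
wrist_force: [-2.6, 0.3, 2.2]
finger_gap: 0.123
grasp_force: 30.0
t: 9.32
position: [0.6597, -0.1102, 0.2057]
eef_rot: [0.996, 0.089, 0.0, 0.0]
wrist_force: [-3.8, 0.6, 6.0]
finger_gap: 0.123
grasp_force: 30.0
```

```bash
python3 -m crank '[-0.01,0,-0.03,0, 0,-0.1,0,0, 0,-0.2,0,0, 0,-0.3,0,0, 0,-0.3,0,0, 0,-0.3,0,0, 0,-0.3,0,0, 0,-0.2,0,0, 0,0,0,0]'; python3 t.py
```

```text
t: 10.45
position: [0.6468, -0.0414, 0.2051]
eef_rot: [0.996, 0.089, -0.0, -0.002]
wrist_force: [-1.6, 2.3, 1.1]
finger_gap: 0.123
grasp_force: 30.0
t 10.45 pos [ 0.6468 -0.0414  0.2051] xang 10.2213889616834 tilt -0.9999949022742612 gap 0.12294747401166983 F [-1.5521  2.2685  1.1033] q [-0.2396  0.2579  1.5786  0.0028  1.3067  1.152 ]
```

```bash
python3 -m crank '[0,-0.2,0,0, 0,-0.3,0,0, 0,-0.3,0,0, 0,-0.3,0,0, 0,-0.3,0,0, 0,-0.3,0,0, 0,-0.3,0,0, 0,-0.2,0,0, 0,-0.1,0,0, 0,0,0,0, 0,0,0,0]'; python3 look.py slid
```

```text
t: 11.82
position: [0.6309, 0.0475, 0.2052]
eef_rot: [0.996, 0.089, 0.0, -0.0]
wrist_force: [0.1, 1.1, -2.5]
finger_gap: 0.127
grasp_force: 30.0
tcp rail 0.572617085586936 45.62110450091436 0.20517146220255453 11.825
rail axis X,Z [  0.8405 164.1372]
cagetop 647 X [-23.8951  25.866 ] Y [18.4559 67.9716] Z [ 95.574  101.1168 105.0823] ((0.6790370941162109, 43.365943908691406), (51.65315246582031, 51.22148895263672), 1.6960266828536987)
cage 1077 X [-23.6458  25.8806] Y [18.4104 68.02  ] Z [ 53.1384  99.8257 104.1753] ((0.8249835968017578, 43.542022705078125), (51.65495300292969, 51.39118957519531), 0.8075860738754272)
grip 290 X [-5.5532 13.5452] Y [25.3192 60.672 ] Z [182.7237 205.1882 217.8939] ((4.0044450759887695, 43.48377990722656), (36.9356575012207, 19.493179321289062), 88.42942810058594)
```

View pics/slid.png

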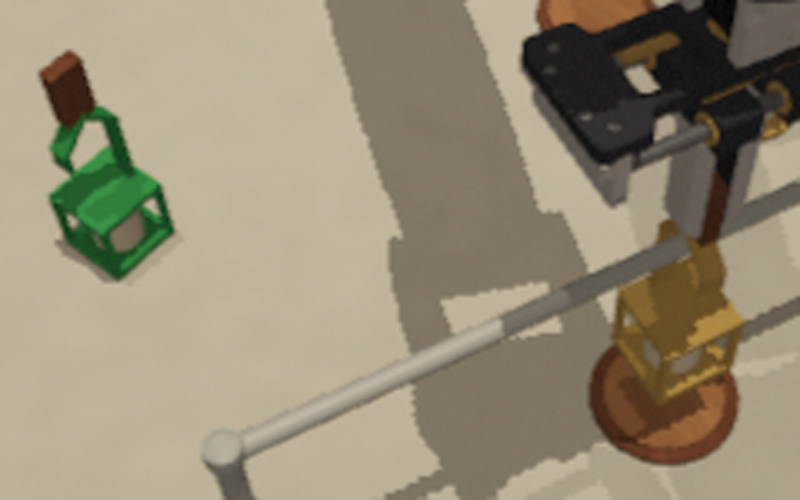

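```bash
python3 -m crank '[0,-0.05,0,0, 0,0,0.02,0, 0,0,0,0, 0,0,0,0]'; python3 -m crank '[0,0,0,0, 0,0,0,0, 0,0,0,0, 0,0,0,0, 0,0,0,0]' 0.2; python3 look.py rel
```

```text
t: 12.38
position: [0.6307, 0.049, 0.2051]
eef_rot: [0.996, 0.089, 0.0, 0.0]
wrist_force: [-1.0, -1.8, 2.9]
finger_gap: 0.128
grasp_force: 30.0
t: 13.0
position: [0.6305, 0.0493, 0.2044]
eef_rot: [0.996, 0.089, -0.0, -0.0]
wrist_force: [0.3, 0.4, 0.4]
finger_gap: 0.591
grasp_force: 0.0
tcp rail 0.4907843531706049 47.440677356363395 0.20440662060483494 13.0
rail axis X,Z [  0.8293 164.1488]
cagetop 651 X [-23.4059  26.0932] Y [19.6655 69.2748] Z [ 94.7915 101.1283 106.6252] ((1.1346931457519531, 44.53895568847656), (51.19074249267578, 51.17500686645508), 0.9392842650413513)
cage 1094 X [-23.4944  26.1077] Y [19.5879 69.3187] Z [ 52.0959  99.8847 104.2562] ((0.6747856140136719, 44.763038635253906), (51.995574951171875, 51.3942985534668), 0.582629382610321)
grip 440 X [-8.7792 13.5479] Y [ 8.6802 84.2851] Z [181.0122 202.4519 217.2257] ((2.028557777404785, 47.350318908691406), (78.82379913330078, 24.238435745239258), 88.75267791748047)
```

Centred to about 1 mm and free; retreat straight up and check.

```bash
python3 -m crank '[0,0,-0.2,0, 0,0,-0.4,0, 0,0,-0.6,0, 0,0,-0.6,0, 0,0,-0.6,0, -0.6,0,-0.3,0, -0.8,0,0,0, -0.8,0,0,0, -0.8,0,0,0, 0,0,0,0, 0,0,0,0, 0,0,0,0, 0,0,0,0]'
python3 - <<'E'
from h import *
mid=np.array([.6383,.0025]); ex=np.array([.9847,.1745]); ey=np.array([-.1745,.9847])
p,d=grab_frame("scene"); cv2.imwrite("pics/fin.png",p)
P=cloud("scene",d).reshape(-1,3); X=(P[:,:2]-mid)@ex*1000; Y=(P[:,:2]-mid)@ey*1000; Z=P[:,2]*1000
for lo,hi in((47,75),(96,106),(205,225)):
    m=(abs(X)<40)&(abs(Y-45)<40)&(Z>lo)&(Z<hi); print(lo,m.sum(),cv2.minAreaRect(np.stack([X[m],Y[m]],1).astype(np.float32)),Z[m].min(),Z[m].max())
print(get_obs()["wrist_force"],get_obs()["t"])
E
```

```text
t: 14.68
position: [0.5129, 0.0281, 0.3123]
eef_rot: [0.996, 0.089, -0.0, -0.0]
wrist_force: [-0.0, 0.7, -0.2]
finger_gap: 0.599
grasp_force: 0.0
47 412 ((0.7658557891845703, 44.5501708984375), (50.74935531616211, 50.665733337402344), 0.6537913084030151) 47.17370292712608 74.66492684283598
96 637 ((1.072183609008789, 44.944984436035156), (51.62812423706055, 51.22585678100586), 0.530055820941925) 96.032451093226 105.96345314957279
205 149 ((1.7777118682861328, 45.12701416015625), (13.407326698303223, 24.308387756347656), 89.36428833007812) 205.05784951029028 219.15071047493606
[-0.45250183  0.52869523  0.03764606] 14.725
```

View pics/fin.png

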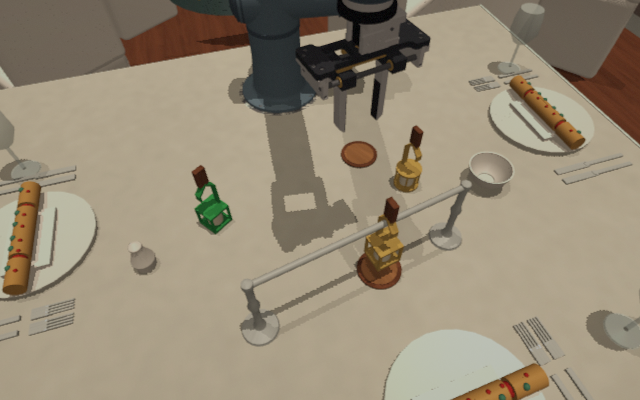

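The lantern hangs straight on the rail over the coaster (383,250 above 379,268). The round lantern stands untouched at (408,178), and the gripper is clear.

```bash
python3 -c "from rig import *; print(job_done())"
```

```text
the job is handed in; nothing more can be done
None
```

The brass square lantern was hooked on in the rail's right-hand third, slid along, and released; it hangs straight about 1 mm from the coaster's centre, with the round lantern untouched, and the job was handed in at about 15 s.

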